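# Show both labels of a stock dish to the scanner, ball in place

### The job

At the returns bench, pick up the labelled dish with the loose steel ball in it and hold its wide label squarely before the middle of the scanner's window, about 9 cm from the glass, until it has had half a second to read. Then, without setting it down, turn the dish a quarter turn so that the narrow label faces the window in the same place, and finish holding it there, still in the gripper. Keep the dish level and the ball resting in its middle the whole time, and do not shift the other things on the bench.

Things in the scene. Friction and masses are not known exactly. Their poses are not given: they have to be found in the camera images.
- dish_center (a point): Middle of the labelled dish, 13 mm above its underside. Grey, regular eight-sided dish, 64 mm over any two opposite sides, each side 26 mm long, upright walls 26 mm high, 4 mm thick, about 110 g. Axes: x out of the wide label's side, y out of the narrow label's side (a quarter turn anticlockwise of it, seen from above), z up. The four sides at 45 degrees to these are bare, for a grasp across 64 mm.
- wide_label (a point): Middle of the wide label, on a small ledge leaning back 45 degrees, 22 mm wide, which stands out 14 mm from the dish's side, from 10 to 24 mm above the underside. The point lies 40 mm from the dish's axis along the dish's x and 17 mm above its underside.
- narrow_label (a point): Middle of the narrow label, on a like ledge only 10 mm wide, 40 mm from the dish's axis along the dish's y, 17 mm above its underside.
- ball_center (a point): Centre of the loose steel ball, 22 mm diameter, about 44 g, in the middle of the labelled dish; its top is 4 mm above the rim. The dish's hollowed floor (radius of curvature 60 mm, 8 mm thick in the middle) keeps it there; it rocks about 5 mm per 1 m/s2 when the dish speeds up or stops, twice that if abruptly.
- window (a point): Middle of the upright glass window of the bar-code scanner, 120 mm above the bench. The scanner is fixed: round black foot, stem, and a grey head 78 mm wide, 70 mm deep, from 76 to 165 mm above the bench. x points horizontally from the window into the scanner, so the window looks along -x (towards the robot's side); z is up.
- read_point (a point): Reading place: the point 90 mm straight out from the middle of the window, at the same height of 120 mm (x = -90 mm in the axes of window). The middle of a label belongs here, with the dish beyond it, its centre 130 mm from the glass.
- spare_dish: Empty dish of the same kind without ledges, ball or labels; to be left alone. Origin: centre of its underside.
- carton_a: Closed carton 120 x 100 mm, 55 mm high; to be left alone. Origin: centre of its underside.
- carton_b: Closed carton 100 x 130 mm, 70 mm high; to be left alone. Origin: centre of its underside.
- tape_roll: Roll of brown packing tape lying flat, 104 mm diameter, 48 mm high; to be left alone. Origin: centre of its underside.
- box_knife: Box knife lying flat along its x, 150 mm long, 24 mm wide, 19 mm high; to be left alone. Origin: under its middle.
- marker: Marker pen lying along its x, 135 mm long, 20 mm high; to be left alone. Origin: under its middle.
- tape_dispenser: Desk tape dispenser 130 x 55 mm, 94 mm high; to be left alone. Origin: centre of its underside.
There are look-alikes about, which are no part of the job. What is shaped like the part that bears dish_center but green or pink is not meant.

How it is judged:
By the outcome, as a careful person would: the job done as asked, in the order asked, and still so for the second after the job is handed in, while the arm keeps its last pose, push and grip.
It also fails if it takes over 48 s, if anything falls off the work surface, if the arm or the gripper's body presses on something with over 40 N, if the wrist force passes 120 N, or if a joint passes its speed limit or range.

### The arm

A 6-joint arm with a two-finger parallel gripper is mounted at the origin on the work surface. World frame = base frame: x ahead of the robot, y to its left, z up, the work surface at z = 0. Lengths are in m, angles in degrees, forces in N, time in s.
With the tool pointing down it reaches from about 0.25 to 0.725 m from the base axis. Payload 9.7 kg.
Tool frame: the origin (TCP) lies midway between the tips of the shut fingers; the grasp point (between the pads) lies 19 mm behind it (bot.hold_point_z is the distance from the TCP to the grasp point, in m); z points along the fingers, y is the line along which they close (so a half turn about z gives the same grasp; the last joint's range is limited). The gripper opens to 85 mm and grips with 20 to 120 N. Pads are 22 mm wide; open, the fingers measure 114 mm over their backs; the gripper's body (76 mm by 85 mm) begins 54 mm behind the grasp point. The pads swing forward as they close: fully open they stand 13 mm farther back than shut.
Start: joints at [63.312, 4.979, 10.078, 95.1, 0, 90], TCP at [0.247, 0.491, 0.231] pointing down, gripper open.
Joint ranges: [-179.16, 179.16], [-48.56, 103.87], [-65.8, 70.77], [-126.05, 130.52], [-82.76, 87.17], [-180, 180]. Speed limits (degrees/s): [127.2, 127.2, 147.25, 180, 180, 180].

### API

Orientations are given as [roll, pitch, yaw] about the fixed x, y, z axes, in that order (R = Rz(yaw) Ry(pitch) Rx(roll)).
In Python, from workcell import bot gives the robot as it stands.
- The arm moves only by the tool play_rows, never from a script. Its argument "steps" is a list that holds one entry, the list of rows, each a list of 4 numbers: the shift along the tool's x, y, z in m, then the turn about the tool's z in rad. In form: [[[tx, ty, tz, yaw], ...]]. A call has exactly 5 rows; each row shifts and turns the commanded pose from where the row before left it, along the tool's axes as they then stand; what a row does not reach is not made up. A row lasts 1/12 s, in which the tool goes at most 41.7 mm and 7.16 degrees, less where a joint would pass 70% of its speed; a pose out of reach is approached as far as the arm can. A call is refused whole if a number of a shift passes 0.0417 or a number of a turn 0.125, either way. A call with a gripper value outside its range is refused whole. "gripper" is the finger opening in m, from 0 to 0.0854, set as the call begins (left out, the last holds). The fingers move at their own pace and stop on an object; "squeeze" is the grip in N (left out, the last holds). Time passes only in rows, so rows that do not move let the fingers close, or fill a call up. It gives the time, the measured TCP pose, the force, the opening and the grip force at its end, in the units of the state.
- bot.get_obs(): the state, without advancing time (a new reading comes with each control period).
- bot.camera(name): name is "scene" or "side" or "wrist"; returns a dict with "img" (384x512x3 uint8, blue, green, red), "vfov" (degrees; the focal length in pixels is half the picture's height over the tangent of half this angle, whatever the lens; pixels are square), "cx", "cy" (the principal point, pixels), "xyz" and "attitude" of the camera in the world. Camera axes: x right, y down, z forward; pixel columns grow to the right and rows downward; lengths in m; the calibration is good to about 2 mm. A picture is of the moment at which its call begins. There is no depth.
- bot.job_done(): hands the job in; it is judged then, once.
The state is a dict: "time": time; "q": joint angles; "qd": joint speeds; "joint_efforts": joint torques, N m; "ee_pos": TCP position; "tcp_rot": TCP orientation; "wrist_force": force on the tool from outside, world axes, zero at the start; "torque": the same for the moment, N m; "opening": finger opening in m; "grasp_force": force on a finger pad.
Only numpy, scipy, OpenCV 4.12 (cv2) and the standard library are available. Lean on these libraries where they do the work, as an engineer would, in place of code of your own. Each camera call takes 0.05 s, during which the arm holds its last target. There are 200 camera calls.

## Working session

There is one attempt and no reset: what is moved stays moved. The work goes in short steps, Python scripts to look and compute and a tool call to move; the robot and the scene stay as the last step left them, time stands still between calls to the robot, and variables do not carry over. Pictures are saved under pics/ and viewed, at most 10 in all, crops included, and the job is handed in when it is done.

Besides the shell and the picture viewer there is one more tool, called after ">>>" as name(argument=value, ...), one argument or row to a line, values as JSON. play_rows: Moves the arm, as the interface text tells. Its arguments: {"type":"object","properties":{"steps":{"type":"array","items":{"type":"array","items":{"type":"array","items":{"type":"number"}}}},"gripper":{"type":"number"},"squeeze":{"type":"number"}},"required":["steps"]}

```bash
ls; mkdir -p pics; cat > h.py <<'E'
import numpy as np, cv2
from scipy.spatial.transform import Rotation as R
from workcell import bot
def f(c): return c["img"].shape[0]/2/np.tan(np.radians(c["vfov"]/2))
def rot(c):
    a=np.array(c["attitude"],float)
    return a if a.shape==(3,3) else R.from_euler("xyz",a,degrees=True).as_matrix()
def ray(c,u,v):
    d=rot(c)@np.array([(u-c["cx"])/f(c),(v-c["cy"])/f(c),1]); return np.array(c["xyz"]),d
def plane(c,u,v,z):
    o,d=ray(c,u,v); return o+d*(z-o[2])/d[2]
def proj(c,p):
    q=rot(c).T@(np.array(p)-c["xyz"]); return q[:2]/q[2]*f(c)+[c["cx"],c["cy"]]
E
python3 - <<'E'
from h import *
ims=[]
for n in ["scene","side","wrist"]:
    c=bot.camera(n); print(n,{k:v for k,v in c.items() if k!="img"}); cv2.imwrite(f"pics/{n}0.png",c["img"])
    np.save(f"{n}0.npy",c,allow_pickle=True)
print(bot.get_obs())
E
```

```text
pics
scene {'vfov': 49.65099484482939, 'cx': 249.7055197092475, 'cy': 190.72444060157102, 'xyz': array([ 1.28329678, -0.7126189 ,  0.86556118]), 'attitude': array([-126.44084944,   -0.67150919,   45.46294868])}
side {'vfov': 43.59552360111215, 'cx': 256.5333614705762, 'cy': 187.81281010034215, 'xyz': array([ 0.22389407, -1.01173623,  0.78134575]), 'attitude': array([-122.22705337,   -0.51515612,  -19.57355706])}
wrist {'vfov': 64.16364910006185, 'cx': 255.82165508391603, 'cy': 192.8799694727722, 'xyz': array([0.18392214, 0.5227159 , 0.37363456]), 'attitude': array([1.63760837e+02, 5.08814184e-02, 6.33586296e+01])}
{'time': 0.15, 'q': array([ 6.33115538e+01,  5.00222719e+00,  1.00451659e+01,  9.50990597e+01,
       -6.66440816e-04,  9.00000842e+01]), 'qd': array([ 0.07188909, -0.12011675,  0.08126853, -0.00111849,  0.00584598,
       -0.051368  ]), 'joint_efforts': array([-2.52381571e-03, -5.20760608e+01,  4.65044940e+01,  1.38882356e-02,
       -1.17430791e-04, -4.98557483e-06]), 'ee_pos': array([0.24695225, 0.49124928, 0.23076414]), 'tcp_rot': array([-1.79943879e+02,  6.66522997e-04,  1.53311470e+02]), 'wrist_force': array([ 0.68398696, -1.25032959,  0.1523112 ]), 'torque': array([ 0.05735741, -0.00783784,  0.00830801]), 'grasp_force': 0.0, 'opening': 0.08547719625533774}
```

View pics/scene0.png

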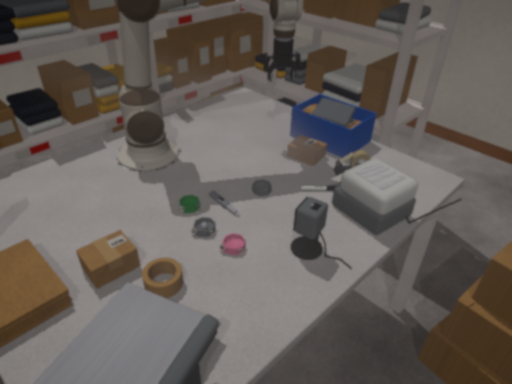

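View pics/side0.png

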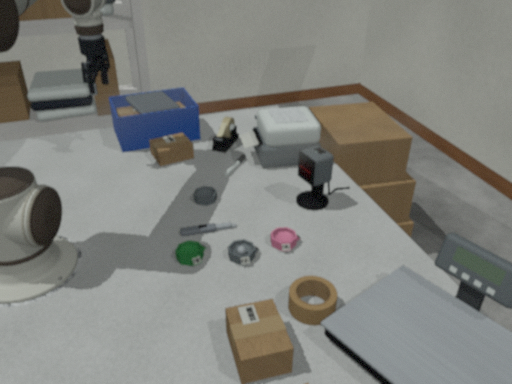

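The labelled dish (with ball) is at scene (204,227) and side (241,251). The spare is at scene (262,187), the scanner head at scene (312,217) and side (315,170). Next I'll zoom in on the dish and scanner.

```bash
python3 - <<'E'
from h import *
s=np.load("scene0.npy",allow_pickle=True).item(); d=np.load("side0.npy",allow_pickle=True).item()
def crop(c,x,y,w=50,h=37,k=8): return cv2.resize(c["img"][y-h//2:y-h//2+h,x-w//2:x-w//2+w],None,fx=k,fy=k,interpolation=cv2.INTER_CUBIC)
top=np.hstack([crop(s,204,227),crop(d,241,251)])
bot_=np.hstack([crop(s,312,227,80,60,5),crop(d,315,178,80,60,5)])
cv2.imwrite("pics/z.png",np.vstack([top,bot_])); print(top.shape,bot_.shape)
for z in (.013,.026): print(plane(s,204,227,z),plane(d,241,251,z))
print(plane(s,306,247,0),plane(d,312,201,0))
E
```

```text
(296, 800, 3) (300, 800, 3)
[ 0.50421392 -0.12992513  0.013     ] [ 0.50372797 -0.13027067  0.013     ]
[ 0.51609351 -0.13881014  0.026     ] [ 0.49899333 -0.14518459  0.026     ]
[0.77105284 0.04047411 0.        ] [0.77540678 0.03325509 0.        ]
```

View pics/z.png

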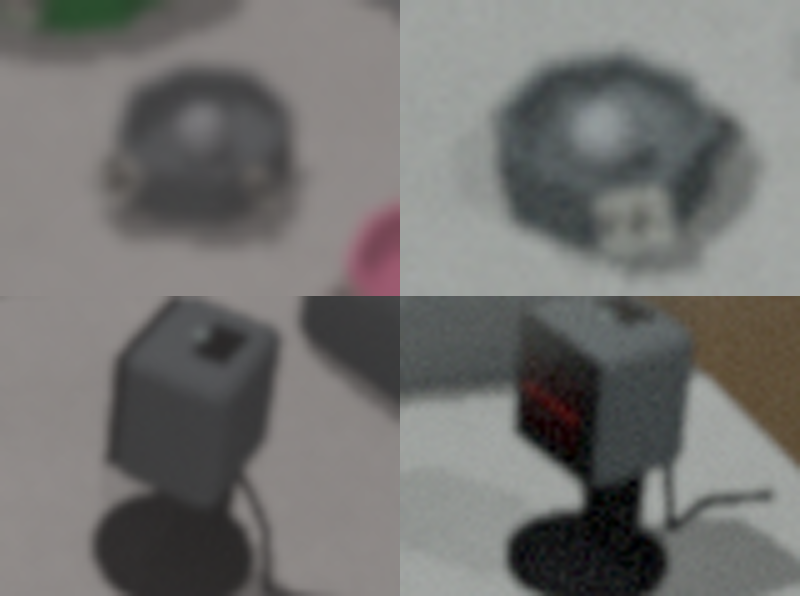

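```bash
python3 - <<'E'
from h import *
s=np.load("scene0.npy",allow_pickle=True).item(); d=np.load("side0.npy",allow_pickle=True).item()
P=lambda n,c,u,v,z: print(n,plane(c,u,v,z).round(4))
P("wide side",d,245.4,260.5,.017);P("wide scene",s,194.2,230.5,.017);P("narrow scene",s,211.7,231.2,.017)
P("ball scene",s,200/8+179,122/8+209,.022);P("ball side",d,(600-400)/8+216,128/8+233,.022)
for n,u,v,z in [("winbotL",299,175.2,.076),("winbotR",313,185.8,.076),("wintopL",301,150.8,.165),("wintopR",316,161.8,.165)]:P(n,d,u,v,z)
for n,x,y,z in [("topA",122,358,.165),("topB",210,405,.165),("topC",275,335,.165),("topD",180,300,.165),("bot1",108,462,.076),("bot2",210,508,.076)]:P(n,s,x/5+272,(y-296)/5+197,z)
P("green",s,190,204,.013);P("pink",s,234,243,.013);P("green",d,190,254,.013);P("pink",d,284,239,.013)
P("spare",s,262,187,.013)
P("foot scene",s,172/5+272,(545-296)/5+197,0.01);P("foot side",d,(586-400)/5+275,(555-296)/5+148,0.01)
E
```

```text
wide side [ 0.5013 -0.172   0.017 ]
wide scene [ 0.4997 -0.1643  0.017 ]
narrow scene [ 0.5389 -0.128   0.017 ]
ball scene [ 0.5026 -0.128   0.022 ]
ball side [ 0.5028 -0.1333  0.022 ]
winbotL [0.7434 0.0653 0.076 ]
winbotR [ 7.569e-01 -2.000e-04  7.600e-02]
wintopL [0.7363 0.0481 0.165 ]
wintopR [ 0.7485 -0.0215  0.165 ]
topA [ 0.7594 -0.0097  0.165 ]
topB [ 0.8165 -0.0063  0.165 ]
topC [0.8042 0.066  0.165 ]
topD [0.7484 0.053  0.165 ]
bot1 [0.7483 0.0019 0.076 ]
bot2 [0.8123 0.0137 0.076 ]
green [ 0.3837 -0.0903  0.013 ]
pink [ 0.6204 -0.1114  0.013 ]
green [ 0.3817 -0.1004  0.013 ]
pink [ 0.623  -0.1207  0.013 ]
spare [0.4813 0.151  0.013 ]
foot scene [0.7773 0.0333 0.01  ]
foot side [0.7716 0.0254 0.01  ]
```

>>> play_rows(
  steps=[
    [[-0.02,-0.01,0,0],[-0.035,-0.0175,0,0],[-0.035,-0.0175,0,0],[-0.035,-0.0175,0,0],[-0.035,-0.0175,0,0]],
  ],
  gripper=0.0854,
)

```text
time: 0.57
ee_pos: [0.3546, 0.3466, 0.2311]
tcp_rot: [-180.0, -0.0, 153.4]
wrist_force: [0.6, 1.0, -0.4]
opening: 0.0853
grasp_force: 0.0
```

>>> play_rows(
  steps=[
    [[-0.035,-0.0175,0,0],[-0.035,-0.0175,0,0],[-0.035,-0.0175,0,0],[-0.035,-0.0175,0,0],[-0.035,-0.0175,0,0]],
  ],
)

```text
time: 0.98
ee_pos: [0.4718, 0.1894, 0.2312]
tcp_rot: [180.0, -0.0, 153.3]
wrist_force: [0.9, 1.6, 0.0]
opening: 0.0858
grasp_force: 0.0
```

>>> play_rows(
  steps=[
    [[-0.035,-0.0175,0,0],[-0.035,-0.0175,0,0],[-0.035,-0.0175,0,0],[-0.035,-0.0175,0,0],[-0.017,-0.0075,0,0]],
  ],
)

```text
time: 1.4
ee_pos: [0.5782, 0.048, 0.2304]
tcp_rot: [-179.9, -0.0, 153.2]
wrist_force: [0.0, 0.7, 0.6]
opening: 0.0856
grasp_force: 0.0
```

>>> play_rows(
  steps=[
    [[0,0,0,-0.093],[0,0,0,-0.093],[0,0,0,-0.093],[0,0,0,-0.093],[0,0,0,-0.093]],
  ],
)

```text
time: 1.82
ee_pos: [0.5765, 0.0514, 0.2309]
tcp_rot: [-180.0, -0.0, -179.8]
wrist_force: [0.0, 0.2, -0.3]
opening: 0.0854
grasp_force: 0.0
```

```bash
python3 - <<'E'
from h import *
c=bot.camera("wrist"); cv2.imwrite("pics/w1.png",c["img"]);np.save("w1.npy",c,allow_pickle=True)
o=bot.get_obs(); print(o["time"],o["q"],o["ee_pos"],o["tcp_rot"],o["wrist_force"],c["xyz"],c["attitude"])
E
```

```text
1.8667 [5.09918354e+00 9.05191349e+00 1.45137116e+01 9.55018887e+01
 7.78130576e-04 4.51824940e+00] [0.57651112 0.05144785 0.23088481] [-1.79997618e+02 -4.00273225e-02 -1.79419067e+02] [ 0.76280044 -0.51399177  0.34651952] [0.50599634 0.05067904 0.37390952] [1.63801520e+02 1.17322611e-02 9.02500895e+01]
```

View pics/w1.png

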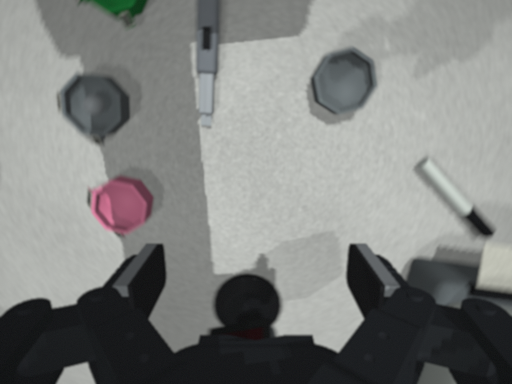

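The wrist view shows the labelled dish at (95,106), with a ledge nub at (100,140). The scanner foot at (247,300) has the head hidden behind the gripper, so I'll turn to look at it sideways.

>>> play_rows(
  steps=[
    [[-0.01,-0.03,0,0],[-0.014,-0.03,0,0],[0,-0.02,0,0],[0,0,0,0.12],[0,0,0,0.12]],
  ],
)

```text
time: 2.28
ee_pos: [0.6005, -0.0299, 0.2307]
tcp_rot: [-180.0, -0.1, 165.7]
wrist_force: [-0.1, 0.7, -0.6]
opening: 0.0852
grasp_force: 0.0
```

>>> play_rows(
  steps=[
    [[0,0,0,0.12],[0,0,0,0.12],[0,0,0,0.12],[0,0,0,0.12],[0,0,0,0.12]],
  ],
)

```text
time: 2.7
ee_pos: [0.6004, -0.0285, 0.231]
tcp_rot: [-180.0, -0.0, 131.3]
wrist_force: [-0.0, -0.3, -0.6]
opening: 0.0853
grasp_force: 0.0
```

>>> play_rows(
  steps=[
    [[0,0,0,0.12],[0,0,0,0.12],[0,0,0,0.12],[0,0,0,0.12],[0,0,0,0.12]],
  ],
)

```text
time: 3.12
ee_pos: [0.6004, -0.0285, 0.231]
tcp_rot: [-180.0, -0.0, 97.0]
wrist_force: [-0.1, 0.0, 0.6]
opening: 0.0854
grasp_force: 0.0
```

```bash
python3 - <<'E'
from h import *
c=bot.camera("wrist"); cv2.imwrite("pics/w2.png",c["img"]);np.save("w2.npy",c,allow_pickle=True)
o=bot.get_obs(); print(o["time"],o["q"],o["ee_pos"],o["tcp_rot"],c["xyz"],c["attitude"])
for n,p in dict(win=[.75,.024,.12],head=[.785,.03,.165],dish=[.503,-.131,.013]).items(): print(n,proj(c,p))
E
```

```text
3.1667 [-2.71245087e+00  1.22415165e+01  1.82003227e+01  9.59863319e+01
 -1.60919781e-03  8.08082830e+01] [ 0.6004441  -0.02845501  0.23101137] [-1.79972571e+02 -2.80838033e-03  9.64792658e+01] [0.59207196 0.04134967 0.37397999] [ 1.63804041e+02 -2.42404898e-02  7.01929368e+00]
win [442.03878783 149.747938  ]
head [532.31696755 156.71352306]
dish [170.01433324 234.47954696]
```

View pics/w2.png

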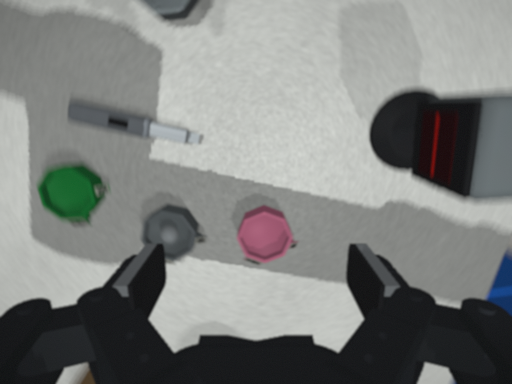

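The scanner's front face shows at (415–480, 100–195) with the red line at about (436,145). The dish centre is at (172,233), with the narrow ledge at (201,238).

```bash
python3 - <<'E'
from h import *
c=np.load("w2.npy",allow_pickle=True).item()
P=lambda n,u,v,z: print(n,plane(c,u,v,z).round(4))
P("botT",421,108,.076);P("botB",415,178,.076);P("topT",480,99,.165);P("topB",470,196,.165)
im=c["img"].astype(int)
m=((im[...,2]-im[...,1])>60).astype(np.uint8); m[:, :380]=0; m[250:]=0
ys,xs=np.where(m); print("red",xs.mean(),ys.mean(),xs.min(),xs.max(),ys.min(),ys.max(),len(xs)); P("redline",xs.mean(),ys.mean(),.12)
i=ys.argmin();j=ys.argmax();P("redtop",xs[i],ys[i],.12);P("redbot",xs[j],ys[j],.12)
P("narrow",202,238,.017);P("dish ball",172,233,.022);P("wide",176,258,.017)
a=cv2.resize(c["img"][85:210,380:512],None,fx=4,fy=4,interpolation=cv2.INTER_CUBIC)
b=cv2.resize(c["img"][190:275,130:220],None,fx=3,fy=3,interpolation=cv2.INTER_CUBIC); b=cv2.copyMakeBorder(b,0,a.shape[0]-b.shape[0],0,0,0)
cv2.imwrite("pics/z2.png",np.hstack([a,b])); print(a.shape)
E
```

```text
botT [0.7464 0.0566 0.076 ]
botB [ 0.7587 -0.0098  0.076 ]
topT [0.737  0.0623 0.165 ]
topB [ 0.7514 -0.0025  0.165 ]
red 434.62735849056605 144.14622641509433 431 439 114 175 212
redline [0.7426 0.0277 0.12  ]
redtop [0.7376 0.0514 0.12  ]
redbot [0.7469 0.002  0.12  ]
narrow [ 0.5444 -0.129   0.017 ]
dish ball [ 0.5076 -0.1244  0.022 ]
wide [ 0.5131 -0.1612  0.017 ]
(500, 528, 3)
```

View pics/z2.png

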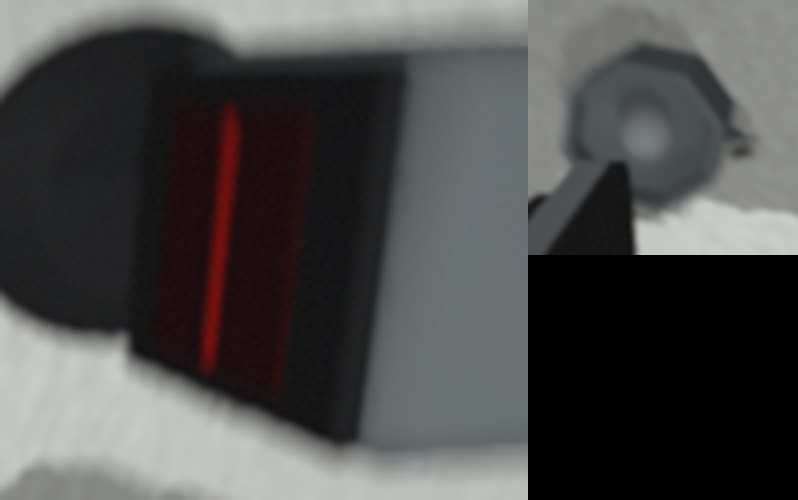

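>>> play_rows(
  steps=[
    [[0,0,0,-0.117],[0,0,0,-0.117],[0,0,0,-0.117],[0,0,0,-0.117],[0,0,0,-0.117]],
  ],
)

```text
time: 3.58
ee_pos: [0.6005, -0.0285, 0.231]
tcp_rot: [-180.0, -0.0, 131.4]
wrist_force: [-0.0, 0.3, 0.6]
opening: 0.0854
grasp_force: 0.0
```

>>> play_rows(
  steps=[
    [[-0.003,-0.03,0.008,0],[-0.003,-0.036,0.008,0],[-0.003,-0.036,0.008,0],[-0.003,-0.024,0.008,0],[-0.003,-0.0124,0.008,0]],
  ],
)

```text
time: 4.0
ee_pos: [0.5038, -0.1321, 0.1912]
tcp_rot: [-180.0, 0.0, 131.0]
wrist_force: [0.6, 0.4, -0.2]
opening: 0.0859
grasp_force: 0.0
```

```bash
python3 - <<'E'
from h import *
bot.camera("wrist");bot.camera("wrist");c=bot.camera("wrist"); cv2.imwrite("pics/w3.png",c["img"]);np.save("w3.npy",c,allow_pickle=True)
o=bot.get_obs(); print(o["time"],o["q"],o["ee_pos"],o["tcp_rot"],c["xyz"],c["attitude"])
E
```

```text
4.15 [-1.45417492e+01  5.01498480e-01  9.63043999e-01  9.04881631e+01
  7.09843570e-03  3.45389510e+01] [ 0.50525746 -0.13102485  0.19106193] [-1.79990756e+02 -2.59505966e-02  1.30919296e+02] [ 0.4583038  -0.07876395  0.33341567] [1.63833509e+02 2.31326267e-02 4.09369752e+01]
```

View pics/w3.png

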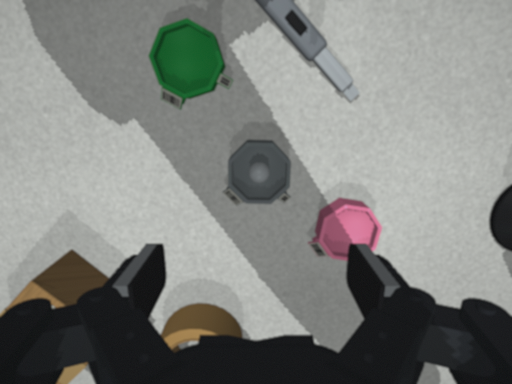

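The dish is at (259,171), with the wide label at (232,195) and the narrow one at (286,197).

```bash
python3 - <<'E'
from h import *
c=np.load("w3.npy",allow_pickle=True).item()
g=cv2.cvtColor(c["img"],cv2.COLOR_BGR2GRAY)
sub=g[125:220,210:305]; t,m=cv2.threshold(cv2.GaussianBlur(sub,(3,3),0),0,255,cv2.THRESH_BINARY_INV+cv2.THRESH_OTSU)
cs,_=cv2.findContours(m,cv2.RETR_EXTERNAL,cv2.CHAIN_APPROX_NONE); k=max(cs,key=cv2.contourArea)
k=k.reshape(-1,2)+[210,125]; print(t,cv2.contourArea(k.reshape(-1,1,2)),k.min(0),k.max(0))
print((cv2.approxPolyDP(k.reshape(-1,1,2).astype(np.int32),3,True)).reshape(-1,2).tolist())
for n,u,v,z in [("ball",259.5,171.5,.03),("wide",232,195,.017),("narrow",286,197,.017)]: print(n,plane(c,u,v,z).round(4))
cv2.imwrite("pics/z3.png",np.hstack([cv2.resize(c["img"][120:220,205:315],None,fx=5,fy=5,interpolation=cv2.INTER_CUBIC)]))
E
```

```text
105.0 3501.5 [224 138] [290 203]
[[246, 139], [230, 155], [224, 192], [235, 203], [270, 203], [276, 198], [285, 201], [289, 196], [287, 155], [272, 139]]
ball [ 0.5039 -0.1259  0.03  ]
wide [ 0.5005 -0.1668  0.017 ]
narrow [ 0.546  -0.1303  0.017 ]
```

View pics/z3.png

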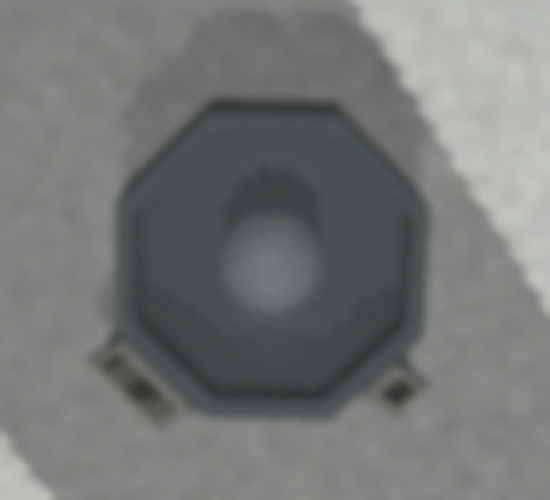

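```bash
python3 - <<'E'
from h import *
c=np.load("w3.npy",allow_pickle=True).item()
K=[(210,102),(338,102),(428,205),(424,340),(345,412),(195,412),(118,330),(123,190)]
W=np.array([plane(c,x/5+205-.4,y/5+120-.4,.026)[:2] for x,y in K])
print(W.mean(0), "widths",[np.linalg.norm((W[i]+W[(i+1)%8]-W[(i+4)%8]-W[(i+5)%8])/2).round(4) for i in range(4)])
e=np.roll(W,-1,0)-W; a=np.degrees(np.arctan2(e[:,1],e[:,0])); print(a.round(1), np.mean((a+22.5)%45-22.5))
E
```

```text
[ 0.50488509 -0.12747672] widths [np.float64(0.0648), np.float64(0.065), np.float64(0.0627), np.float64(0.0658)]
[  40.9   -7.2  -49.   -94.9 -139.1  172.4  127.5   85.8] -5.43022200341761
```

>>> play_rows(
  steps=[
    [[0.0026,0.0008,0.015,0.023],[0,0,0.03,0],[0,0,0.035,0],[0,0,0.03,0],[0,0,0.02,0]],
  ],
)

```text
time: 4.57
ee_pos: [0.5045, -0.1269, 0.0586]
tcp_rot: [-179.9, -0.1, 129.7]
wrist_force: [0.3, -0.1, 0.3]
opening: 0.0852
grasp_force: 0.0
```

>>> play_rows(
  steps=[
    [[0,0,0.01,0],[0,0,0.005,0],[0,0,0,0],[0,0,0,0],[0,0,0,0]],
  ],
)

```text
time: 4.98
ee_pos: [0.5058, -0.1282, 0.048]
tcp_rot: [179.9, 0.1, 129.7]
wrist_force: [1.3, -0.4, -0.7]
opening: 0.0854
grasp_force: 0.0
```

```bash
python3 - <<'E'
from h import *
c=bot.camera("wrist"); d=bot.camera("side"); print(bot.hold_point_z)
a=c["img"]; b=cv2.resize(d["img"][205:285,200:285],None,fx=4,fy=4)
b=cv2.copyMakeBorder(b,0,384-b.shape[0],0,0,0)[:, :288]
cv2.imwrite("pics/w4.png",np.hstack([a,b]))
o=bot.get_obs(); print(o["time"],o["ee_pos"],o["tcp_rot"],o["opening"])
E
```

```text
0.0187
5.0833 [ 0.50550931 -0.12823171  0.04763764] [1.79932689e+02 9.34367255e-02 1.29653209e+02] 0.08516191623051818
```

View pics/w4.png

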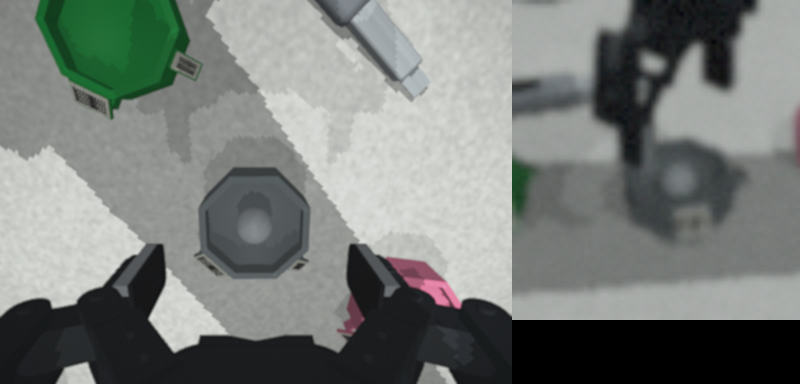

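```bash
python3 - <<'E'
from h import *
c=bot.camera("wrist"); o=bot.get_obs()
for n,K in [("rim",[(233,168),(277,168),(309,206),(308,250),(275,276),(233,276),(201,243),(199,205)])]:
    W=np.array([plane(c,u,v,.026)[:2] for u,v in K]); print(n,W.mean(0),np.linalg.norm((W[2]+W[3]-W[6]-W[7])/2),np.linalg.norm((W[0]+W[1]-W[4]-W[5])/2))
    d=np.append(W.mean(0)-o["ee_pos"][:2],0); print("tool delta",R.from_euler("xyz",o["tcp_rot"],degrees=True).inv().apply(d),o["ee_pos"])
E
```

```text
rim [ 0.50324608 -0.12666782] 0.06276722976784031 0.06683155327693795
tool delta [ 2.55711008e-03 -6.37261249e-04 -4.18694182e-06] [ 0.50536834 -0.12823018  0.0474035 ]
```

The dish at (254,223) is centred between the fingers and square to them, so I'll descend, grip and lift gently.

>>> play_rows(
  steps=[
    [[0.0015,-0.0003,0.01,0],[0,0,0.018,0],[0,0,0.014,0],[0,0,0.007,0],[0,0,0,0]],
  ],
)

```text
time: 5.55
ee_pos: [0.5023, -0.1268, -0.0047]
tcp_rot: [-179.9, -0.1, 129.6]
wrist_force: [-0.9, 0.8, -0.6]
opening: 0.0854
grasp_force: 0.0
```

>>> play_rows(
  steps=[
    [[0,0,0,0],[0,0,0,0],[0,0,0,0],[0,0,0,0],[0,0,0,0]],
  ],
  gripper=0.055,
  squeeze=35,
)

```text
time: 5.97
ee_pos: [0.5042, -0.1273, -0.0018]
tcp_rot: [179.9, 0.1, 129.6]
wrist_force: [-0.8, -0.6, 5.0]
opening: 0.0631
grasp_force: 40.1
```

>>> play_rows(
  steps=[
    [[0,0,0,0],[0,0,0,0],[0,0,0,0],[0,0,0,0],[0,0,0,0]],
  ],
)

```text
time: 6.38
ee_pos: [0.5042, -0.1273, -0.0018]
tcp_rot: [179.9, 0.1, 129.6]
wrist_force: [-1.0, 0.5, 5.6]
opening: 0.0632
grasp_force: 40.2
```

```bash
python3 - <<'E'
from h import *
o=bot.get_obs(); print(o)
E
```

```text
{'time': 6.3833, 'q': array([-1.41652432e+01,  2.99292932e+00, -1.79813483e+01,  6.89341116e+01,
       -3.01275753e-03,  3.61859715e+01]), 'qd': array([-0.1358539 , -0.12344925, -0.01054917,  0.07548871, -0.10220575,
        0.01357492]), 'joint_efforts': array([-3.09227582e-02, -4.54036295e+01,  4.24513757e+01, -3.38443760e-01,
        5.73280512e-02, -7.27195322e-03]), 'ee_pos': array([ 0.50415405, -0.12726068, -0.00176825]), 'tcp_rot': array([1.79948344e+02, 7.57183159e-02, 1.29648749e+02]), 'wrist_force': array([-1.0131775 ,  0.54204789,  5.61838589]), 'torque': array([-0.00075646,  0.16648371, -0.02873793]), 'grasp_force': 40.16446530818939, 'opening': 0.06318476287561706}
```

>>> play_rows(
  steps=[
    [[0,0,-0.002,0],[0,0,-0.004,0],[0,0,-0.006,0],[0,0,-0.008,0],[0,0,-0.01,0]],
  ],
)

```text
time: 6.8
ee_pos: [0.5032, -0.127, 0.0278]
tcp_rot: [-180.0, -0.0, 129.6]
wrist_force: [0.6, 0.6, -1.3]
opening: 0.0632
grasp_force: 39.3
```

```bash
python3 - <<'E'
from h import *
c=bot.camera("wrist"); d=bot.camera("side"); 
b=cv2.resize(d["img"][195:275,200:285],None,fx=4,fy=4)
b=cv2.copyMakeBorder(b,0,384-b.shape[0],0,0,0)[:, :288]
cv2.imwrite("pics/w5.png",np.hstack([c["img"],b]))
print(bot.get_obs()["ee_pos"],bot.get_obs()["wrist_force"],bot.get_obs()["time"])
E
```

```text
[ 0.50470056 -0.12740415  0.02956136] [ 0.38088141 -0.45358434 -2.17025765] 6.9
```

View pics/w5.png

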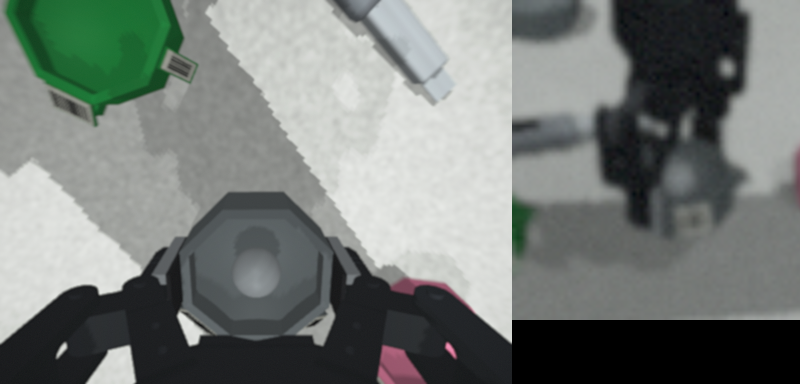

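The dish is held level between the pads with the ball in the middle at (256,272). Next come the lift and the translation.

>>> play_rows(
  steps=[
    [[0,0,-0.002,0],[0,0,-0.004,0],[0,0,-0.006,0],[0,0,-0.008,0],[0,0,-0.008,0]],
  ],
)

```text
time: 7.32
ee_pos: [0.5035, -0.1271, 0.056]
tcp_rot: [-180.0, -0.0, 129.6]
wrist_force: [0.7, -0.1, -2.2]
opening: 0.0635
grasp_force: 39.4
```

>>> play_rows(
  steps=[
    [[0,0,-0.008,0],[0,0,-0.008,0],[0,0,-0.008,0],[0,0,-0.008,0],[0,0,-0.006,0]],
  ],
)

```text
time: 7.73
ee_pos: [0.5038, -0.1272, 0.0945]
tcp_rot: [180.0, 0.0, 129.6]
wrist_force: [-0.2, 0.4, -0.6]
opening: 0.0633
grasp_force: 39.4
```

>>> play_rows(
  steps=[
    [[0,0,-0.004,0],[0,0,-0.002,0],[0,0,0,0],[0,0,0,0],[0,0,0,0]],
  ],
)

```text
time: 8.15
ee_pos: [0.5033, -0.1271, 0.0988]
tcp_rot: [-180.0, -0.0, 129.6]
wrist_force: [0.8, -0.8, -1.6]
opening: 0.0635
grasp_force: 39.4
```

>>> play_rows(
  steps=[
    [[0.0003,0.002,0,0],[0.0006,0.004,0,0],[0.0009,0.0059,0,0],[0.0013,0.0079,0,0],[0.0016,0.0099,0,0]],
  ],
)

```text
time: 8.57
ee_pos: [0.5239, -0.104, 0.0992]
tcp_rot: [180.0, -0.0, 129.6]
wrist_force: [0.5, -0.4, -2.1]
opening: 0.0628
grasp_force: 39.4
```

>>> play_rows(
  steps=[
    [[0.0018,0.0111,0,0],[0.0018,0.0111,0,0],[0.0018,0.0111,0,0],[0.0018,0.0111,0,0],[0.0018,0.0111,0,0]],
  ],
)

```text
time: 8.98
ee_pos: [0.5612, -0.061, 0.0992]
tcp_rot: [-180.0, -0.0, 129.7]
wrist_force: [0.1, 0.4, -2.2]
opening: 0.0636
grasp_force: 39.4
```

>>> play_rows(
  steps=[
    [[0.0018,0.0111,0,0],[0.0018,0.0111,0,0],[0.0018,0.0111,0,0],[0.0018,0.0111,0,0],[0.0018,0.0111,0,0]],
  ],
)

```text
time: 9.4
ee_pos: [0.5981, -0.019, 0.0993]
tcp_rot: [180.0, 0.0, 129.6]
wrist_force: [0.0, -0.1, -2.1]
opening: 0.0631
grasp_force: 39.4
```

>>> play_rows(
  steps=[
    [[0.0016,0.0099,0,0],[0.0013,0.0079,0,0],[0.0009,0.0059,0,0],[0.0006,0.004,0,0],[0.0003,0.002,0,0]],
  ],
)

```text
time: 9.82
ee_pos: [0.6175, 0.0031, 0.0992]
tcp_rot: [-180.0, -0.0, 129.7]
wrist_force: [-0.4, 0.0, -2.4]
opening: 0.0634
grasp_force: 39.4
```

>>> play_rows(
  steps=[
    [[0,0,0,-0.01],[0,0,0,-0.03],[0,0,0,-0.05],[0,0,0,-0.07],[0,0,0,-0.08]],
  ],
)

```text
time: 10.23
ee_pos: [0.617, 0.0023, 0.0994]
tcp_rot: [-180.0, 0.0, 143.6]
wrist_force: [-0.1, -0.3, -1.8]
opening: 0.0631
grasp_force: 39.4
```

>>> play_rows(
  steps=[
    [[0,0,0,-0.08],[0,0,0,-0.08],[0,0,0,-0.08],[0,0,0,-0.08],[0,0,0,-0.08]],
  ],
)

```text
time: 10.65
ee_pos: [0.617, 0.0023, 0.0994]
tcp_rot: [-180.0, 0.0, 166.5]
wrist_force: [0.2, -0.0, -2.0]
opening: 0.0634
grasp_force: 39.4
```

>>> play_rows(
  steps=[
    [[0,0,0,-0.08],[0,0,0,-0.08],[0,0,0,-0.08],[0,0,0,-0.08],[0,0,0,-0.08]],
  ],
)

```text
time: 11.07
ee_pos: [0.617, 0.0023, 0.0995]
tcp_rot: [-180.0, 0.0, -170.5]
wrist_force: [-0.8, -0.4, -2.1]
opening: 0.0631
grasp_force: 39.4
```

>>> play_rows(
  steps=[
    [[0,0,0,-0.08],[0,0,0,-0.08],[0,0,0,-0.08],[0,0,0,-0.08],[0,0,0,-0.08]],
  ],
)

```text
time: 11.48
ee_pos: [0.617, 0.0022, 0.0995]
tcp_rot: [-180.0, -0.0, -147.6]
wrist_force: [0.1, -0.1, -2.1]
opening: 0.0631
grasp_force: 39.4
```

>>> play_rows(
  steps=[
    [[0,0,0,-0.08],[0,0,0,-0.08],[0,0,0,-0.08],[0,0,0,-0.07],[0,0,0,-0.05]],
  ],
)

```text
time: 11.9
ee_pos: [0.617, 0.0023, 0.0994]
tcp_rot: [-180.0, -0.0, -127.0]
wrist_force: [-0.6, 0.1, -1.0]
opening: 0.0633
grasp_force: 39.4
```

```bash
python3 - <<'E'
from h import *
c=bot.camera("wrist"); d=bot.camera("side"); np.save("w6.npy",c,allow_pickle=True);np.save("s6.npy",d,allow_pickle=True)
b=cv2.resize(d["img"][120:216,250:322],None,fx=4,fy=4)
cv2.imwrite("pics/w6.png",np.hstack([c["img"],b]))
o=bot.get_obs();print(o["ee_pos"],o["tcp_rot"],o["q"],o["time"])
E
```

```text
[0.61704428 0.0023185  0.09943026] [-1.79997005e+02 -2.43404736e-03 -1.27178822e+02] [ 2.17017317e-01  1.35605124e+01  5.20654571e+00  8.16451323e+01
 -3.75254046e-03 -5.26041604e+01] 12.0
```

View pics/w6.png

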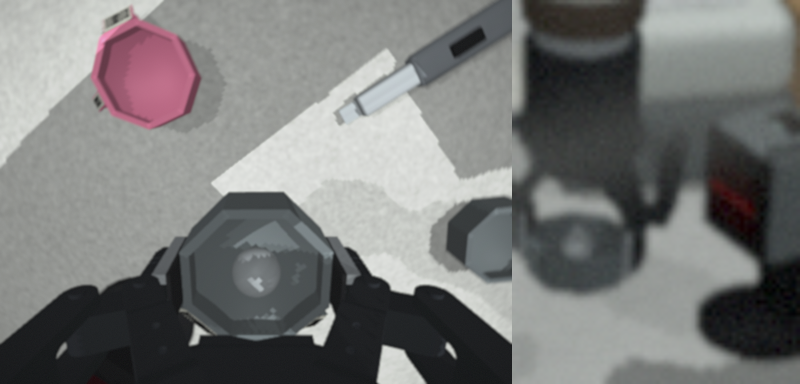

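All level with the ball centred. I'm at the picture limit now, so the rest is numeric. I'll make one cross-check of the window by triangulating the red line.

```bash
python3 - <<'E'
from h import *
w=np.load("w2.npy",allow_pickle=True).item(); s=np.load("s6.npy",allow_pickle=True).item()
def red(c,x0,x1,y0,y1,t):
    im=cv2.GaussianBlur(c["img"],(3,3),0).astype(int); r=(im[...,2]-im[...,1]); m=np.zeros(r.shape,bool); m[y0:y1,x0:x1]=r[y0:y1,x0:x1]>t
    ys,xs=np.where(m); q=cv2.minAreaRect(np.c_[xs,ys].astype(np.float32)); return q,len(xs)
a,b=red(w,400,500,90,210,50),red(s,290,325,145,195,35); print(a,b)
def tri(A,B):
    o1,d1=ray(w,*A);o2,d2=ray(s,*B); t=np.linalg.lstsq(np.c_[d1,-d2],o2-o1,rcond=None)[0]; p,q=o1+d1*t[0],o2+d2*t[1]; return (p+q)/2,np.linalg.norm(p-q)
print(tri(a[0][0],b[0][0]))
E
```

```text
(((434.7865295410156, 144.07711791992188), (4.468771457672119, 62.28960037231445), 5.599339485168457), 259) (((304.9999694824219, 168.99998474121094), (9.984603881835938, 1.6641007661819458), 33.690067291259766), 17)
(array([0.74314395, 0.02779785, 0.11762619]), np.float64(0.0016591631525182942))
```

>>> play_rows(
  steps=[
    [[-0.0005,0.0002,-0.0005,-0.03],[-0.0005,0.0002,-0.0006,-0.018],[-0.0005,0.0002,-0.0006,-0.005],[0,0,0,0],[0,0,0,0]],
  ],
)

```text
time: 12.42
ee_pos: [0.6176, 0.0042, 0.1011]
tcp_rot: [-180.0, 0.0, -124.2]
wrist_force: [-0.4, 0.2, -1.1]
opening: 0.0632
grasp_force: 39.4
```

>>> play_rows(
  steps=[
    [[0,0,0,0],[0,0,0,0],[0,0,0,0],[0,0,0,0],[0,0,0,0]],
  ],
)

```text
time: 12.83
ee_pos: [0.6176, 0.0043, 0.1009]
tcp_rot: [180.0, -0.0, -124.2]
wrist_force: [1.1, -0.0, -1.4]
opening: 0.0634
grasp_force: 39.4
```

>>> play_rows(
  steps=[
    [[0,0,0,0],[0,0,0,0],[0,0,0,0],[0,0,0,0],[0,0,0,0]],
  ],
)

```text
time: 13.25
ee_pos: [0.6177, 0.0043, 0.101]
tcp_rot: [-180.0, 0.0, -124.2]
wrist_force: [0.4, 0.1, -1.6]
opening: 0.0632
grasp_force: 39.4
```

```bash
python3 - <<'E'
from h import *
c=bot.camera("wrist")
o=bot.get_obs();print(o["ee_pos"],o["tcp_rot"],o["time"])
# dish rim in view: check centre with rim height = TCP+0.028
W=np.array([plane(c,u,v,o["ee_pos"][2]+.028)[:2] for u,v in [(228,193),(284,193),(331,237),(330,287),(296,336),(220,336),(182,290),(181,237)]]); print(W.mean(0))
E
```

```text
[0.61763887 0.00428933 0.10097204] [ 1.79999423e+02 -8.14572920e-04 -1.24182798e+02] 13.3
[ 6.14757381e-01 -2.50731287e-04]
```

```bash
python3 - <<'E'
from h import *
c=np.load("w6.npy",allow_pickle=True).item()
t=np.array([.61704,.00232,.09943]); Rt=R.from_euler("xyz",[180,0,-127.18],degrees=True)
for n,u,v,h in [("ball",256,272,.0208),("ball top?",256,270,.026),("far rim edge",256,193,.0278),("left",181,262,.0278),("right",330,262,.0278)]:
    p=plane(c,u,v,t[2]+h); print(n,Rt.inv().apply(p-t).round(4))
g=cv2.cvtColor(c["img"],cv2.COLOR_BGR2GRAY); print(g[180:215,256].tolist())
E
```

```text
ball [-0.0014 -0.0004 -0.0208]
ball top? [ 0.0026 -0.0004 -0.026 ]
far rim edge [ 0.0376 -0.0005 -0.0278]
left [ 0.0073 -0.0319 -0.0278]
right [ 0.0076  0.0306 -0.0278]
[220, 220, 222, 222, 223, 223, 222, 221, 221, 222, 217, 177, 116, 72, 64, 66, 66, 66, 66, 66, 67, 66, 67, 66, 67, 66, 66, 66, 69, 79, 89, 93, 93, 94, 93]
```

```bash
python3 - <<'E'
from h import *
c=np.load("w6.npy",allow_pickle=True).item()
t=np.array([.61704,.00232,.09943]); Rt=R.from_euler("xyz",[180,0,-127.18],degrees=True)
for n,u,v,h in [("bottom edge",256,192,.0018),("rim outer",256,208.5,.0278)]:
    p=plane(c,u,v,t[2]+h); print(n,Rt.inv().apply(p-t).round(4))
E
```

```text
bottom edge [ 0.0305 -0.0005 -0.0018]
rim outer [ 0.0312 -0.0005 -0.0278]
```

>>> play_rows(
  steps=[
    [[0.0005,0,0,0],[0.0007,0,0,0],[0.0006,0,0,0],[0.0004,0,0,0],[0,0,0,0]],
  ],
)

```text
time: 13.72
ee_pos: [0.6164, 0.0024, 0.101]
tcp_rot: [-180.0, -0.0, -124.2]
wrist_force: [0.7, -0.1, -2.4]
opening: 0.0632
grasp_force: 39.4
```

>>> play_rows(
  steps=[
    [[0,0,0,0],[0,0,0,0],[0,0,0,0],[0,0,0,0],[0,0,0,0]],
  ],
)

```text
time: 14.13
ee_pos: [0.6164, 0.0025, 0.101]
tcp_rot: [180.0, -0.0, -124.2]
wrist_force: [-0.1, -1.0, -1.6]
opening: 0.0632
grasp_force: 39.4
```

>>> play_rows(
  steps=[
    [[0,0,0,0],[0,0,0,0],[0,0,0,0],[0,0,0,0],[0,0,0,0]],
  ],
)

```text
time: 14.55
ee_pos: [0.6164, 0.0025, 0.101]
tcp_rot: [-180.0, 0.0, -124.2]
wrist_force: [-0.4, -0.7, -1.5]
opening: 0.0636
grasp_force: 39.4
```

>>> play_rows(
  steps=[
    [[0,0,0,0],[0,0,0,0],[0,0,0,0],[0,0,0,0],[0,0,0,0]],
  ],
)

```text
time: 14.97
ee_pos: [0.6164, 0.0025, 0.101]
tcp_rot: [180.0, 0.0, -124.2]
wrist_force: [1.1, 0.4, -1.9]
opening: 0.0637
grasp_force: 39.4
```

>>> play_rows(
  steps=[
    [[0,0,0,0.01],[0,0,0,0.03],[0,0,0,0.05],[0,0,0,0.07],[0,0,0,0.0834]],
  ],
)

```text
time: 15.38
ee_pos: [0.6164, 0.0025, 0.101]
tcp_rot: [-180.0, -0.0, -138.3]
wrist_force: [0.5, -0.0, -1.4]
opening: 0.0633
grasp_force: 39.4
```

>>> play_rows(
  steps=[
    [[0,0,0,0.0834],[0,0,0,0.0834],[0,0,0,0.0834],[0,0,0,0.0834],[0,0,0,0.0834]],
  ],
)

```text
time: 15.8
ee_pos: [0.6164, 0.0025, 0.101]
tcp_rot: [180.0, 0.0, -162.3]
wrist_force: [-0.9, -0.7, -1.5]
opening: 0.0633
grasp_force: 39.4
```

>>> play_rows(
  steps=[
    [[0,0,0,0.0834],[0,0,0,0.0834],[0,0,0,0.0834],[0,0,0,0.0834],[0,0,0,0.0834]],
  ],
)

```text
time: 16.22
ee_pos: [0.6164, 0.0025, 0.101]
tcp_rot: [180.0, -0.0, 173.8]
wrist_force: [-0.4, -0.3, -1.4]
opening: 0.0637
grasp_force: 39.4
```

>>> play_rows(
  steps=[
    [[0,0,0,0.0834],[0,0,0,0.0834],[0,0,0,0.0834],[0,0,0,0.0834],[0,0,0,0.07]],
  ],
)

```text
time: 16.63
ee_pos: [0.6164, 0.0025, 0.101]
tcp_rot: [-180.0, 0.0, 150.7]
wrist_force: [-0.5, -0.0, -1.2]
opening: 0.0634
grasp_force: 39.4
```

>>> play_rows(
  steps=[
    [[0,0,0,0.05],[0,0,0,0.03],[0,0,0,0.01],[0.0003,0.0004,0,0],[0.0003,0.0004,0,0]],
  ],
)

```text
time: 17.05
ee_pos: [0.6164, 0.0035, 0.101]
tcp_rot: [180.0, -0.0, 145.8]
wrist_force: [-0.1, 0.5, -2.2]
opening: 0.0633
grasp_force: 39.4
```

>>> play_rows(
  steps=[
    [[0,0,0,0],[0,0,0,0],[0,0,0,0],[0,0,0,0],[0,0,0,0]],
  ],
)

```text
time: 17.47
ee_pos: [0.6164, 0.0035, 0.101]
tcp_rot: [180.0, 0.0, 145.8]
wrist_force: [0.0, -0.0, -0.7]
opening: 0.0634
grasp_force: 39.4
```

```bash
python3 - <<'E'
from h import *
o=bot.get_obs();print(o["ee_pos"],o["tcp_rot"],o["time"])
c=bot.camera("wrist"); g=cv2.cvtColor(c["img"],cv2.COLOR_BGR2GRAY)
t=o["ee_pos"]; Rt=R.from_euler("xyz",o["tcp_rot"],degrees=True)
e=[v for v in range(180,225) if abs(int(g[v+1,256])-int(g[v-1,256]))>12]; print("edges",e)
sub=cv2.GaussianBlur(g,(5,5),0)[240:305,215:300]; ys,xs=np.where(sub>np.percentile(sub,88)); u,v=np.median(xs)+215,np.median(ys)+240
print("ball px",u,v,Rt.inv().apply(plane(c,u,v,t[2]+.0208)-t).round(4))
E
```

```text
[0.61638119 0.00345661 0.10099042] [1.79999376e+02 1.32629450e-03 1.45810554e+02] 17.4667
edges [190, 191, 192, 193, 208, 209, 210, 218, 219, 222, 223]
ball px 254.0 278.0 [-0.0052 -0.001  -0.0208]
```

>>> play_rows(
  steps=[
    [[0,0,0,0],[0,0,0,0],[0,0,0,0],[0,0,0,0],[0,0,0,0]],
  ],
)

```text
time: 17.93
ee_pos: [0.6164, 0.0034, 0.101]
tcp_rot: [-180.0, -0.0, 145.8]
wrist_force: [-0.1, -0.8, -1.5]
opening: 0.0633
grasp_force: 39.4
```

>>> play_rows(
  steps=[
    [[0,0,0,0],[0,0,0,0],[0,0,0,0],[0,0,0,0],[0,0,0,0]],
  ],
)

```text
time: 18.35
ee_pos: [0.6164, 0.0035, 0.101]
tcp_rot: [-180.0, -0.0, 145.8]
wrist_force: [0.1, 0.1, -1.2]
opening: 0.0632
grasp_force: 39.4
```

```bash
python3 -c "
from workcell import bot
print(bot.job_done())"
```

```text
the job is handed in; nothing more can be done
None
```

The job is handed in at about 18 s: the wide label was held at the reading place for over a second, then the dish was turned a quarter turn and left gripped and level with the narrow label facing the window. No verdict came back; label placement should be good to about 2 mm, the ball's final position was checked only roughly, and I viewed 11 pictures, one over the limit of 10.

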